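Check in the marble dish at the returns desk scanner

ROBOT

A 6-joint arm with a two-finger parallel gripper is mounted at the origin on the work surface. World frame = base frame: x ahead of the robot, y to its left, z up, the work surface at z = 0. Lengths are in mm, angles in rad, forces in N, time in s.
With the tool pointing down it reaches from about 275 to 775 mm from the base axis. Payload 14.6 kg.
Tool frame: the origin (TCP) lies on the centre line of the jaws, within the pads' length; the fingertips stand 8 mm ahead of it and the grasp point (between the pads) lies 11 mm behind it; z points along the fingers, y is the direction in which the jaws open and shut (so a half turn about z gives the same grasp; the last joint's range is limited). The gripper opens to 85 mm and grips with 20 to 120 N. Pads are 22 mm wide; open, the fingers measure 114 mm over their backs; the gripper's body (76 mm by 85 mm) begins 54 mm behind the grasp point. The pads swing forward as they close: fully open they stand 13 mm farther back than shut.
Start: joints at [-1.476, 0.263, -0.048, 1.259, 0, 1.415], TCP at [129.779, -508.71, 239.278] pointing down, gripper open.
Joint ranges: [-2.65, 2.65], [-0.89, 1.7], [-1.18, 1.37], [-2.13, 2.11], [-1.35, 1.29], [-3.14, 3.14]. Speed limits (rad/s): [1.89, 1.89, 2.57, 2.79, 3.14, 3.14].

INTERFACE

Orientations are given as [roll, pitch, yaw] about the fixed x, y, z axes, in that order (R = Rz(yaw) Ry(pitch) Rx(roll)).
In Python, from workcell import * gives the robot as it stands.
- The arm moves only by the tool play_rows, never from a script. Its argument "commands" is a list of rows, each an object with "hand": the finger opening in m, from 0 to 0.0854; "linear": the shift along the tool's x, y, z in m, a list of three; "twist": the turn about the tool's z in rad. A call has 1 to 12 rows; each row is the pose to reach, as a shift and turn from the pose commanded when the call began, along the tool's axes at that moment; what a row does not reach only later rows make up. A row lasts 1/10 s, in which the tool goes at most 50 mm and 8.59 degrees, less where a joint would pass 70% of its speed; a pose out of reach is approached as far as the arm can. A call with a gripper value outside its range is refused whole. The fingers move at their own pace and stop on an object; "grip_force" is the grip in N (left out, the last holds). Time passes only in rows, so rows that repeat a pose let the fingers close. It gives the time, the measured TCP pose, the force and the opening at its end, in the units of the state.
- observe(): the state, without advancing time (a new reading comes with each control period).
- capture(name): name is "scene" or "top" or "wrist"; returns (picture, depth): 480x640x3 uint8, blue, green, red; 480x640 float32, mm along the optical axis (not along the pixel's ray), 0 where there is no reading.
- calibration(name): a dict with "camera_matrix" (3x3 intrinsics, pixels), "cam_to_world" (4x4, takes a point from camera to world coordinates). Camera axes: x right, y down, z forward; pixel columns grow to the right and rows downward; lengths in mm; the calibration is good to about 2 mm. A picture is of the moment at which its call begins: read the wrist's pose just before it. calibration takes no time and is no camera call; for the wrist camera it gives the pose at the moment of the call.
- finish_job(): hands the job in, once; it reports no verdict.
The state is a dict: "clock": time; "q": joint angles; "joint_velocities": joint speeds; "joint_efforts": joint torques, N m; "eef_pos": TCP position; "tool_rot": TCP orientation; "force": force on the tool from outside, world axes, zero at the start; "ft_torque": the same for the moment, N m; "opening": opening from 0.0 (shut) to 1.0 (fully open).
Only numpy, scipy, OpenCV 4.12 (cv2) and the standard library are available. Lean on these libraries where they do the work, as an engineer would, in place of code of your own. Each camera call takes 0.05 s, during which the arm holds its last target.

TASK

Check in the returned balancing toy at the hands-free scanner: pick up the wooden dish with the handle, a loose ball resting in it, and turn it about a quarter turn, level and smoothly so that the ball stays in the middle, until the barcode label on its side squarely faces the scanner's window, straight in front of it, level with it and about 10 cm away. Finish still holding the dish there in the air, level and motionless, with the ball in the middle. Do not touch the ball or bump the scanner, and leave the other toys and supplies where they are.

Things in the scene. Friction and masses are not known exactly. Their poses are not given: they have to be found in the camera images.
- dish: shallow round dish of pale wood, 140 mm across, 36 mm high, about 150 g, flat on the table at the start. Origin at the centre of its underside, z up, +x to the barcode label on its side, -x to its handle (opposite the label). Foot 92 mm across, upright side wall from 12 to 36 mm. Hollow in its top 120 mm across, 10 mm deep, sloping 16 degrees at the edge and 3.5 near the middle
- dish_grip (a point): the point to grasp on the dish's handle: a straight flat wooden bar 24 mm wide, 18 mm thick, with upright parallel sides, reaching from the side wall (70 mm from the dish's axis) to 134 mm from the axis. This point is in the bar's middle, 105 mm from the axis and 27 mm above the dish's underside (bar from 18 to 36 mm). Axes as dish
- dish_center (a point): the lowest point of the dish's hollow, on the dish's axis, 25.7 mm above its underside; a thin dark ring 40 mm across is turned into the wood around it. Axes as dish
- dish_label (a point): centre of the white paper barcode label, 46 by 18 mm, on the dish's side wall opposite the handle: 70.5 mm from the axis, 24 mm above the underside. The label faces along +x of the dish
- ball: loose ball of dark wood, 36 mm across, about 20 g, resting in the middle of the dish's hollow; it rolls freely
- ball_center (a point): centre of the ball
- scanner: hands-free barcode scanner of dark plastic, fixed to the table: round base 108 mm across, a thin neck, and a head 76 mm wide and 181 mm high at its top, with a reddish upright window on its front. Origin at the centre of the base's underside; z up; the window looks along -x of this frame
- scanner_window (a point): centre of the scanner's window (50 by 52 mm), 135 mm above the table, 28.5 mm from the scanner's origin towards -x; axes as scanner, so that what is in front of the window has negative x here
- truck: bystander: wooden toy truck, 130 mm long, 77 mm high; origin under its middle
- ring_stack: bystander: stacking-ring toy, 88 mm across, 115 mm high; origin under its middle
- toy_house: bystander: small wooden house, 90 by 90 mm, 105 mm high; origin under its middle
- skittle: bystander: standing wooden skittle, 48 mm across, 115 mm high; origin under its middle
- toy_bowl: bystander: round toy bowl without handle, 104 mm across, 36 mm high; origin under its middle
- label_roll: bystander: roll of blank labels, 60 mm across, 40 mm high, beside the scanner; origin under its middle
- tape_box: bystander: small cardboard box 50 by 70 by 35 mm, beside the scanner; origin under its middle
- arch_block: bystander: wooden arch block 60 by 30 mm, 44 mm high, near the dish on its label side; origin under its middle
There are look-alikes about, which are no part of the job. What is shaped like the scanner but yellow is not meant.

How it is judged:
By the outcome, as a careful person would: the job done as asked, in the order asked, and still so for the second after the job is handed in, while the arm keeps its last pose, push and grip.
It also fails if it takes over 43 s, if anything falls off the work surface, if the arm or the gripper's body presses on something with over 40 N, if the wrist force passes 120 N, or if a joint passes its speed limit or range.

## Working session

There is one attempt and no reset: what is moved stays moved. The work goes in short steps, Python scripts to look and compute and a tool call to move; the robot and the scene stay as the last step left them, time stands still between calls to the robot, and variables do not carry over. Pictures are saved under pics/ and viewed, and the job is handed in when it is done.

Besides the shell and the picture viewer there is one more tool, called after "Emit:" in YAML: its name, and indented under it one key for each argument. play_rows: Moves the arm, as the interface text tells. Its arguments: {"type":"object","properties":{"commands":{"type":"array","items":{"type":"object","properties":{"hand":{"type":"number"},"linear":{"type":"array","items":{"type":"number"}},"twist":{"type":"number"}}}},"grip_force":{"type":"number"}},"required":["commands"]}

```bash
mkdir -p pics; python3 - <<'E'
from workcell import *
import cv2,numpy as np
s=observe();print(s)
for n in("scene","top"):
    p,d=capture(n);cv2.imwrite(f"pics/{n}1.png",p);np.save(f"pics/{n}1.npy",d)
    c=calibration(n);print(n,c);np.savez(f"pics/{n}1cal.npz",K=c["camera_matrix"],T=c["cam_to_world"])
E
```

```text
{'clock': 0.0, 'q': array([-1.47631343e+00,  2.63526549e-01, -4.89242329e-02,  1.25940665e+00,
        1.25491341e-05,  1.41550910e+00]), 'joint_velocities': array([ 0.00114751,  0.00044613,  0.00039178,  0.00085255, -0.00032827,
       -0.00058168]), 'joint_efforts': array([-1.60413136e-03, -6.37632751e+01,  3.84567547e+01,  1.36927312e-02,
       -2.41774387e-04,  1.38260526e-05]), 'eef_pos': array([ 129.74992577, -508.44307868,  238.82787961]), 'tool_rot': array([-3.14054626e+00, -1.76512665e-04,  2.49770032e-01]), 'force': array([0.08961819, 0.09274719, 0.24430175]), 'ft_torque': array([ 0.03980579, -0.0334523 ,  0.00539072]), 'opening': 1.0002274959776725}
scene {'camera_matrix': array([[490.50059184,   0.        , 316.07488184],
       [  0.        , 490.50059184, 238.96263425],
       [  0.        ,   0.        ,   1.        ]]), 'cam_to_world': array([[ 5.45047436e-01,  4.62936948e-01, -6.99008351e-01,
         1.47580822e+03],
       [ 8.38381893e-01, -2.94729445e-01,  4.58530648e-01,
        -6.38567587e+02],
       [ 6.25243524e-03, -8.35956899e-01, -5.48759483e-01,
         8.10984855e+02],
       [ 0.00000000e+00,  0.00000000e+00,  0.00000000e+00,
         1.00000000e+00]])}
top {'camera_matrix': array([[566.59262319,   0.        , 325.18555724],
       [  0.        , 566.59262319, 234.94129475],
       [  0.        ,   0.        ,   1.        ]]), 'cam_to_world': array([[ 1.77907879e-02, -9.83290042e-01,  1.81174449e-01,
         3.31666554e+02],
       [-9.99840304e-01, -1.78024024e-02,  1.56215037e-03,
        -4.77277637e+01],
       [ 1.68929355e-03, -1.81173308e-01, -9.83449734e-01,
         1.35221791e+03],
       [ 0.00000000e+00,  0.00000000e+00,  0.00000000e+00,
         1.00000000e+00]])}
```

View pics/scene1.png

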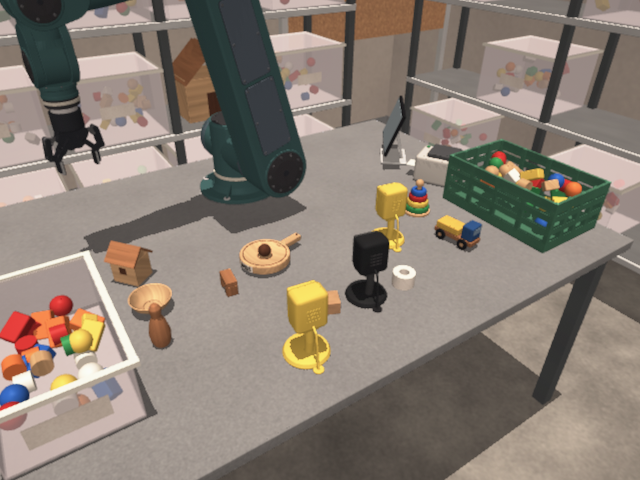

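View pics/top1.png

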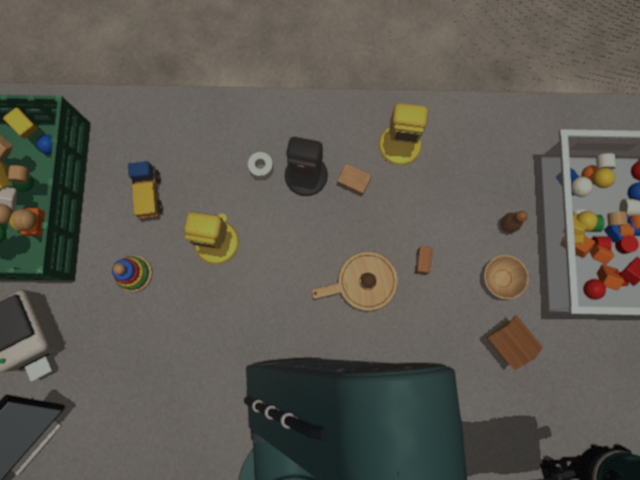

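The scene shows the dark scanner at about (368,270) and the top view shows it at (305,165). The yellow look-alikes are at top (205,230) and (405,130) and are not meant. The dish with the ball is at top (368,281), with its handle end at (315,293). The handleless bowl at (506,277) is a bystander. Next I'll enlarge and measure.

```bash
cat > h.py <<'E'
import numpy as np,cv2
def load(n):
    z=np.load(f"pics/{n}cal.npz");return cv2.imread(f"pics/{n}.png"),np.load(f"pics/{n}.npy"),z["K"],z["T"]
def cloud(d,K,T):
    v,u=np.mgrid[0:480,0:640]
    P=np.stack([(u-K[0,2])/K[0,0]*d,(v-K[1,2])/K[1,1]*d,d],-1)
    W=P@T[:3,:3].T+T[:3,3]; W[d<=0]=np.nan
    return W
E
python3 - <<'E'
from h import *
for n,(u0,u1,v0,v1) in (("top1",(240,440,110,320)),("scene1",(220,420,180,340))):
    p,d,K,T=load(n);W=cloud(d,K,T)
    c=cv2.resize(p[v0:v1,u0:u1],None,fx=3.6,fy=3.6,interpolation=cv2.INTER_CUBIC)[:600,:800]
    cv2.imwrite(f"pics/{n}crop.png",c)
    if n=="top1":
        for nm,(u,v) in dict(ball=(368,281),rimL=(342,281),rimR=(395,281),h=(318,293),h2=(328,291),table=(368,230),scantop=(306,145),base=(305,185)).items(): print(nm,W[v,u].round(1))
        # fit rim: points z 30..40 near dish
        hsv=cv2.cvtColor(p,cv2.COLOR_BGR2HSV)
        c0=W[281,368,:2]
        r=np.hypot(W[...,0]-c0[0],W[...,1]-c0[1])
        m=(W[...,2]>29)&(W[...,2]<43)&(r<80)&(r>56)
        pts=W[m]
        from scipy.optimize import least_squares
        # outer circle
        mm=((r<100)&(W[...,2]>15)).astype(np.uint8)
        near=(r<160)&(W[...,2]>12)
        P=W[near]; print("n",near.sum())
        ang=np.arctan2(P[:,1]-c0[1],P[:,0]-c0[0]); rr=np.hypot(P[:,0]-c0[0],P[:,1]-c0[1])
        hd=P[(rr>85)&(rr<140)&(P[:,1]>c0[1])&(P[:,2]>25)&(P[:,2]<45)]
        print("handle",len(hd),hd.mean(0),np.degrees(np.arctan2(*(hd.mean(0)[[1,0]]-c0[::-1]))))
        edge=[]
        for a in np.radians(np.arange(-180,180,5)):
            k=(np.abs(np.angle(np.exp(1j*(ang-a))))<.05)&(rr<82)
            if k.any(): edge.append(P[k][rr[k].argmax()][:2])
        E=np.array(edge)
        f=least_squares(lambda q:np.hypot(E[:,0]-q[0],E[:,1]-q[1])-q[2],[*c0,70],loss='soft_l1')
        print("dish fit",f.x)
    # scanner
    m=(W[...,2]>150)&(W[...,2]<188)&(p.max(-1)<90)&(W[...,0]>350)
    S=W[m]; print(n,"head",m.sum(),S.min(0),S.max(0),np.median(S,0))
E
```

```text
ball [ 464.8 -145.6   57.3]
rimL [466.1 -86.8  33.9]
rimR [ 468.4 -210.4   33.3]
h [436.8 -31.5  38.9]
h2 [442.1 -54.5  35.6]
table [ 5.949e+02 -1.494e+02 -2.000e-01]
scantop [744.2  -0.9 182.4]
base [701.9   6.   11.6]
n 3730
handle 212 [441.37500952 -40.18197835  34.86089384] 102.50956577661572
dish fit [ 469.41855474 -146.81476461   69.6736492 ]
top1 head 2465 [ 397.42173686 -732.50766323  150.0019381 ] [860.75316265 691.03508143 187.32232189] [721.88779082 549.76340752 160.31812093]
scene1 head 1653 [460.33142409 -39.60622203 150.00787478] [861.93803935 813.68326543 186.94586681] [744.2540472  549.31221449 157.68069213]
```

View pics/top1crop.png

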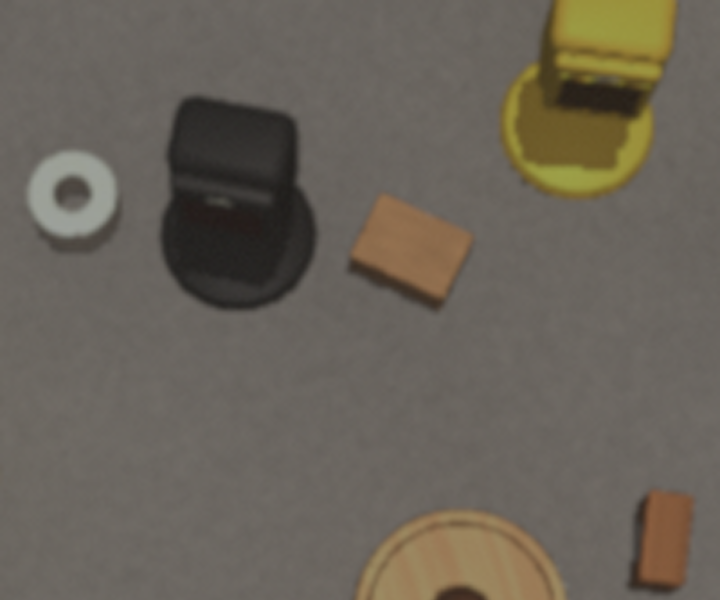

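View pics/scene1crop.png

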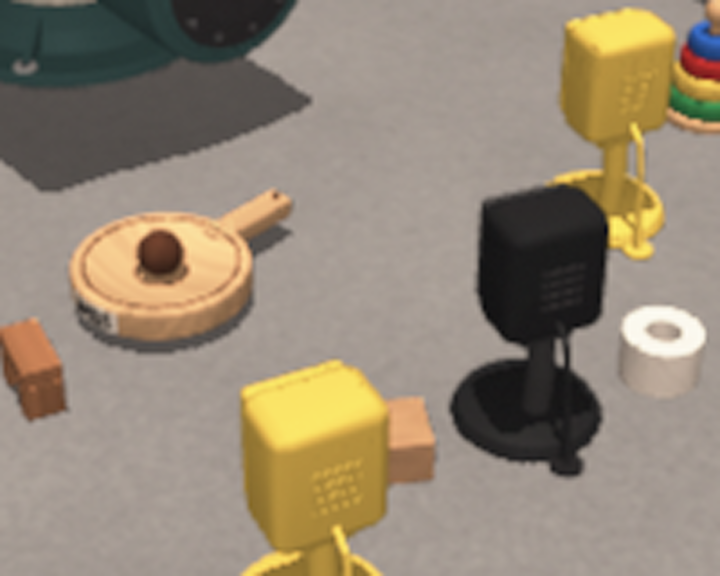

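The crops confirm the dark scanner: its reddish window faces the robot. The dish label is on the -y side, opposite the handle. Next I'll work out the exact headings.

```bash
python3 - <<'E'
from h import *
from scipy.optimize import least_squares
p,d,K,T=load("top1");W=cloud(d,K,T)
q,dd,K2,T2=load("scene1");V=cloud(dd,K2,T2)
near=lambda W:np.hypot(W[...,0]-715,W[...,1]-3)<90
for nm,X in(("top",W),("scene",V)):
    S=X[near(X)]
    t=S[(S[:,2]>172)]
    if len(t)>20:
        r=cv2.minAreaRect(t[:,:2].astype(np.float32)); print(nm,"headtop",len(t),r,t[:,2].max())
    t=S[(S[:,2]>100)]
    r=cv2.minAreaRect(t[:,:2].astype(np.float32)); print(nm,"head",len(t),r)
    f=S[(S[:,2]>105)&(S[:,2]<165)]
    print(nm,"front/back face pts",len(f), f[:,0].min(),f[:,0].max())
    b=S[(S[:,2]>5)&(S[:,2]<30)]
    # base circle
    c=np.array([710,3]);a=np.arctan2(b[:,1]-c[1],b[:,0]-c[0]);rr=np.hypot(*(b[:,:2]-c).T);E=[]
    for x in np.radians(np.arange(-180,180,6)):
        k=np.abs(np.angle(np.exp(1j*(a-x))))<.06
        if k.sum()>2:
            i=rr[k].argmax()
            if rr[k][i]>40:E.append(b[k][i][:2])
    E=np.array(E)
    g=least_squares(lambda z:np.hypot(E[:,0]-z[0],E[:,1]-z[1])-54,[*c],loss='soft_l1',f_scale=2);print(nm,"base R=54",g.x,len(E),np.abs(g.fun).mean())
    # dish
    S=X[(np.hypot(X[...,0]-468,X[...,1]+146)<160)]
    S=S[(S[:,2]>30)&(S[:,2]<40)]
    c=np.array([468,-146]);a=np.arctan2(S[:,1]-c[1],S[:,0]-c[0]);rr=np.hypot(*(S[:,:2]-c).T);E=[]
    for x in np.radians(np.arange(-180,180,5)):
        if abs(np.angle(np.exp(1j*(x-np.radians(102)))))<.35: continue
        k=(np.abs(np.angle(np.exp(1j*(a-x))))<.05)&(rr<80)
        if k.sum()>1:E.append(S[k][rr[k].argmax()][:2])
    E=np.array(E);g=least_squares(lambda z:np.hypot(E[:,0]-z[0],E[:,1]-z[1])-z[2],[*c,70],loss='soft_l1',f_scale=2);print(nm,"dish",g.x,len(E))
    h=S[(np.hypot(*(S[:,:2]-g.x[:2]).T)>78)&(S[:,1]>-80)]
    r=cv2.minAreaRect(h[:,:2].astype(np.float32)); print("handle",len(h),h.mean(0),r)
    m=h[:,:2].mean(0);e=np.linalg.svd(h[:,:2]-m)[2][0];print("axis deg",np.degrees(np.arctan2(e[1],e[0])),"ctr->handle deg",np.degrees(np.arctan2(*(m-g.x[:2])[::-1])))
    bl=X[(np.hypot(X[...,0]-468,X[...,1]+146)<30)&(X[...,2]>48)]
    g=least_squares(lambda z:np.linalg.norm(bl-z,axis=1)-18,[468,-146,44]);print("ball",g.x)
E
```

```text
top headtop 803 ((733.1724853515625, 3.3249855041503906), (74.80069732666016, 60.90201187133789), 80.90299987792969) 187.32232188673106
top head 1202 ((733.0574951171875, 4.044380187988281), (76.36973571777344, 65.20516967773438), 79.99385833740234)
top front/back face pts 277 697.2680702362754 738.8536221616689
top base R=54 [708.20941857  -3.79910199] 40 21.73390162538733
top dish [ 469.51745137 -147.02438287   69.37738203] 64
handle 230 [442.87336028 -44.59207952  35.04423027] ((442.97137451171875, -44.40458679199219), (24.376365661621094, 55.18931579589844), 14.993782997131348)
axis deg 103.9555544003024 ctr->handle deg 104.58034198815756
ball [ 470.39545857 -147.09186458   43.22814787]
scene headtop 480 ((735.2794189453125, 0.7359962463378906), (74.21106719970703, 64.23210144042969), 80.48590850830078) 186.94586681165276
scene head 1358 ((741.9468994140625, -1.1029014587402344), (76.23302459716797, 78.23765563964844), 81.49798583984375)
scene front/back face pts 742 699.6825964734359 771.7838220183799
scene base R=54 [726.11752456   1.89198324] 53 22.16494333016737
scene dish [ 472.32224539 -149.29431646   69.10781414] 64
handle 104 [447.35183296 -46.42056665  36.67061011] ((444.8526306152344, -46.87455749511719), (29.320775985717773, 59.32826614379883), 9.029036521911621)
axis deg -72.3349603716997 ctr->handle deg 103.64347002986807
ball [ 469.56959062 -148.04139469   46.52664722]
```

```bash
python3 - <<'E'
from h import *
from scipy.optimize import least_squares
p,d,K,T=load("top1");W=cloud(d,K,T)
q,dd,K2,T2=load("scene1");V=cloud(dd,K2,T2)
for nm,X,im in(("top",W,p),("scene",V,q)):
    m=(np.hypot(X[...,0]-712,X[...,1]-3)<75)&(X[...,2]>4)&(X[...,2]<20)&(im.max(-1)<75)
    b=X[m];c=b[:,:2].mean(0);
    hull=cv2.convexHull(b[:,:2].astype(np.float32))[:,0]
    g=least_squares(lambda z:np.hypot(hull[:,0]-z[0],hull[:,1]-z[1])-54,c,loss='soft_l1',f_scale=1.5)
    print(nm,len(b),g.x,g.fun.round(0), hull[np.abs(g.fun)<3].round())
# front face normals, top
m=(np.hypot(W[...,0]-715,W[...,1]-3)<70)&(W[...,2]>100)&(W[...,2]<160)
f=W[m]; print(len(f)); 
A=np.c_[f[:,1:],np.ones(len(f))]
r=least_squares(lambda z:A@z-f[:,0],[0,0,700],loss='soft_l1',f_scale=1.5);print(r.x,np.abs(r.fun).mean(), f.min(0),f.max(0))
b=V[(np.hypot(V[...,0]-735,V[...,1]-3)<70)&(V[...,2]>110)&(V[...,2]<160)]
print(len(b));
E
```

```text
top 791 [731.73897867   4.2631223 ] [-3. -1. -1. -2. -2. -1. -1. -1. -1. -1. -1. -0. -0.  0.  1. -0. -0. -0.
  0. -1. -1. -1. -2. -2. -2. -3.] [[749.  54.]
 [740.  56.]
 [733.  56.]
 [725.  56.]
 [718.  56.]
 [710.  53.]
 [706.  51.]
 [698.  45.]
 [695.  43.]
 [693.  40.]
 [682.  25.]
 [680.  20.]
 [678.  10.]
 [677.  -4.]
 [681. -14.]
 [686. -24.]
 [689. -28.]
 [698. -38.]
 [706. -43.]
 [713. -45.]
 [723. -48.]
 [737. -47.]
 [738. -47.]
 [748. -45.]
 [762. -37.]]
scene 642 [731.8795542    2.29826797] [ 1.  0. -1. -2. -3. -5. 22. 24. -6. -1. -1. -1. -0.  2. -0.  1.  0.  1.] [[787.   2.]
 [785.  16.]
 [773.  35.]
 [771.  37.]
 [765.  41.]
 [699. -39.]
 [702. -41.]
 [723. -50.]
 [740. -51.]
 [760. -46.]
 [770. -35.]
 [782. -20.]
 [785.  -9.]
 [787.  -2.]]
256
[ 1.01094362e-01 -9.97004335e-03  7.04677688e+02] 5.002441793915128 [697.26807024 -35.47052322 100.90017494] [738.85362216  39.94802708 159.96337232]
612
```

Both cameras agree on the geometry:
- The dish centre is about (470,-147.5), with the handle heading about 104.5°.
- The scanner origin is about (732,3), with yaw about -9.5°.

I'll move to a hover above the handle, with tool yaw 104.5°.

Emit:
play_rows:
  commands:
    - {"hand":0.085,"linear":[0.01,-0.009,0],"twist":-0.04}
    - {"hand":0.085,"linear":[0.03,-0.027,0],"twist":-0.12}
    - {"hand":0.085,"linear":[0.055,-0.05,0],"twist":-0.22}
    - {"hand":0.085,"linear":[0.082,-0.074,0],"twist":-0.33}
    - {"hand":0.085,"linear":[0.109,-0.098,0],"twist":-0.44}
    - {"hand":0.085,"linear":[0.136,-0.122,0],"twist":-0.55}
    - {"hand":0.085,"linear":[0.163,-0.146,0],"twist":-0.66}
    - {"hand":0.085,"linear":[0.19,-0.17,0],"twist":-0.77}
    - {"hand":0.085,"linear":[0.217,-0.194,0],"twist":-0.88}
    - {"hand":0.085,"linear":[0.244,-0.217,0],"twist":-0.98}
    - {"hand":0.085,"linear":[0.271,-0.24,0],"twist":-1.08}
    - {"hand":0.085,"linear":[0.298,-0.264,0],"twist":-1.18}

```text
clock: 1.3
eef_pos: [353.5, -177.2, 239.3]
tool_rot: [3.141, -0.0, 1.436]
force: [0.2, -0.4, -0.7]
opening: 0.995
```

```bash
cat >> h.py <<'E'
def shift(s,target):
    from scipy.spatial.transform import Rotation as R
    M=R.from_euler('xyz',s["tool_rot"]).as_matrix()
    return (M.T@(np.array(target)-s["eef_pos"])/1000).round(4)
E
python3 - <<'E'
from workcell import *
from h import *
s=observe();print(s["clock"],s["eef_pos"],np.degrees(s["tool_rot"]),s["q"])
print(shift(s,[443.7,-45.8,180]))
c=calibration("wrist");print(c["cam_to_world"].round(2))
E
```

```text
1.3 [ 353.52589409 -177.18312897  239.27262692] [ 1.79993860e+02 -2.04554591e-03  8.22593835e+01] [-6.71470180e-01  4.04660268e-02 -3.24388857e-01  1.20586757e+00
  8.54547735e-05  1.03442540e+00]
[0.1423 0.0717 0.0593]
[[ 9.9000e-01 -1.3000e-01 -4.0000e-02  3.6241e+02]
 [-1.3000e-01 -9.6000e-01 -2.6000e-01 -1.1202e+02]
 [-0.0000e+00  2.6000e-01 -9.7000e-01  3.7280e+02]
 [ 0.0000e+00  0.0000e+00  0.0000e+00  1.0000e+00]]
```

Emit:
play_rows:
  commands:
    - {"hand":0.085,"linear":[0.03,0.015,0.012],"twist":-0.08}
    - {"hand":0.085,"linear":[0.06,0.03,0.025],"twist":-0.17}
    - {"hand":0.085,"linear":[0.09,0.045,0.037],"twist":-0.25}
    - {"hand":0.085,"linear":[0.115,0.058,0.048],"twist":-0.32}
    - {"hand":0.085,"linear":[0.132,0.067,0.055],"twist":-0.37}
    - {"hand":0.085,"linear":[0.142,0.0715,0.059],"twist":-0.388}
    - {"hand":0.085,"linear":[0.142,0.0715,0.059],"twist":-0.388}
    - {"hand":0.085,"linear":[0.142,0.0715,0.059],"twist":-0.388}

```text
clock: 2.1
eef_pos: [443.6, -48.9, 180.5]
tool_rot: [-3.141, 0.0, 1.817]
force: [0.6, -0.2, 1.2]
opening: 0.994
```

```bash
python3 - <<'E'
from workcell import *
from h import *
s=observe();print(s["clock"],s["eef_pos"],np.degrees(s["tool_rot"]),s["force"])
c=calibration("wrist");p,d=capture("wrist")
cv2.imwrite("pics/wrist1.png",p);np.save("pics/wrist1.npy",d);np.savez("pics/wrist1cal.npz",K=c["camera_matrix"],T=c["cam_to_world"])
E
```

```text
2.1 [443.58131303 -48.90280022 180.50458656] [-1.79991086e+02  7.05230957e-03  1.04124811e+02] [ 0.62790882 -0.23899219  1.1740971 ]
```

View pics/wrist1.png

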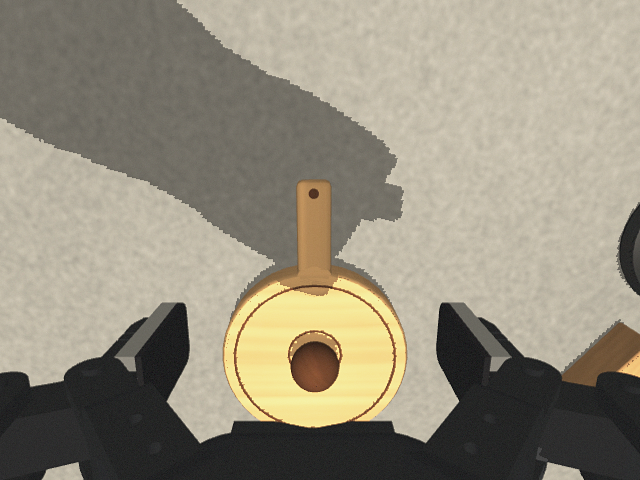

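The wrist view shows the handle upright in the image (cols 298–332, rows 182–275), its hole at (314,194) and the ball at (315,366). It is nearly aligned with the jaws. Next I'll measure the handle in this view.

```bash
python3 - <<'E'
from h import *
from scipy.optimize import least_squares
p,d,K,T=load("wrist1");W=cloud(d,K,T)
s=np.load
# handle rows: left/right edges by height mask
L=[];Rr=[]
for v in range(192,266,3):
    z=W[v,280:350,2]; k=np.where((z>29)&(z<43))[0]
    if len(k)>10: L.append(W[v,280+k[0],:2]);Rr.append(W[v,280+k[-1],:2])
L=np.array(L);Rr=np.array(Rr);M=(L+Rr)/2
e=np.linalg.svd(M-M.mean(0))[2][0];e*=np.sign(e[1])
print("width",np.linalg.norm(L-Rr,axis=1).mean(),"axis",np.degrees(np.arctan2(e[1],e[0])),M.mean(0))
for X in (L,Rr):
    a=np.linalg.svd(X-X.mean(0))[2][0];print(np.degrees(np.arctan2(*(a*np.sign(a[1]))[::-1])))
print("tip",W[184,314],"mid z",W[230,315], "table",W[100,500])
tip=W[183:186,305:325].reshape(-1,3);print(tip.mean(0))
# rim outer edge
m=(W[...,2]>28)&(W[...,2]<42);v,u=np.mgrid[0:480,0:640];m&=(u>200)&(u<420)&(v>270)&(v<420)
c=np.array([470,-147.5]);P=W[m];r=np.hypot(*(P[:,:2]-c).T);a=np.arctan2(P[:,1]-c[1],P[:,0]-c[0]);E=[]
for x in np.radians(np.arange(-180,180,4)):
    if abs(np.degrees(np.angle(np.exp(1j*(x-1.82)))))<20: continue
    k=(np.abs(np.angle(np.exp(1j*(a-x))))<.04)
    if k.sum()>3 and r[k].max()>64: E.append(P[k][r[k].argmax()][:2])
E=np.array(E);g=least_squares(lambda z:np.hypot(*(E-z[:2]).T)-z[2],[*c,70],loss='soft_l1');print("dish",g.x,len(E))
D=g.x[:2];print("dir ctr->M",np.degrees(np.arctan2(*(M.mean(0)-D)[::-1])),"tip dist",np.hypot(*(tip.mean(0)[:2]-D)))
b=W[(np.hypot(W[...,0]-470,W[...,1]+147)<22)&(W[...,2]>46)];g=least_squares(lambda z:np.linalg.norm(b-z,axis=1)-18,[470,-147,44]);print("ball",g.x)
E
```

```text
width 23.001754822510872 axis 104.6673355386648 [444.51442096 -49.41919307]
104.53661044927627
104.79523645250949
tip [437.24685607 -19.13397455  35.24890716] mid z [445.67051633 -49.60844535  35.14907184] table [553.17748853  67.44065267  -1.28015185]
[437.61390656 -19.20117359  34.02448565]
dish [ 469.85744326 -146.30641174   69.46926709] 63
dir ctr->M 104.65857112483624 tip dist 131.13118326143322
ball [ 470.06663511 -147.23070588   42.42202147]
```

Emit:
play_rows:
  commands:
    - {"hand":0.075,"linear":[0.001,0.0005,0.008],"twist":-0.009}
    - {"hand":0.07,"linear":[0.002,0.0009,0.025],"twist":-0.009}
    - {"hand":0.065,"linear":[0.0034,0.0009,0.045],"twist":-0.009}
    - {"hand":0.06,"linear":[0.0034,0.0009,0.065],"twist":-0.009}
    - {"hand":0.055,"linear":[0.0034,0.0009,0.085],"twist":-0.009}
    - {"hand":0.05,"linear":[0.0034,0.0009,0.105],"twist":-0.009}
    - {"hand":0.05,"linear":[0.0034,0.0009,0.122],"twist":-0.009}
    - {"hand":0.05,"linear":[0.0034,0.0009,0.137],"twist":-0.009}
    - {"hand":0.05,"linear":[0.0034,0.0009,0.149],"twist":-0.009}
    - {"hand":0.05,"linear":[0.0034,0.0009,0.158],"twist":-0.009}
    - {"hand":0.05,"linear":[0.0034,0.0009,0.163],"twist":-0.009}
    - {"hand":0.05,"linear":[0.0034,0.0009,0.1645],"twist":-0.009}

```text
clock: 3.35
eef_pos: [443.8, -45.3, 15.5]
tool_rot: [-3.141, -0.0, 1.826]
force: [-0.8, -0.3, 0.3]
opening: 0.587
```

```bash
python3 - <<'E'
from workcell import *
from h import *
s=observe();print(s["clock"],s["eef_pos"],np.degrees(s["tool_rot"]),s["force"],s["opening"])
c=calibration("wrist");p,d=capture("wrist")
cv2.imwrite("pics/wrist2.png",p);np.save("pics/wrist2.npy",d);np.savez("pics/wrist2cal.npz",K=c["camera_matrix"],T=c["cam_to_world"])
E
```

```text
3.35 [443.83932996 -45.33859387  15.46539443] [-1.79980272e+02 -1.13674600e-02  1.04646130e+02] [-0.7619309  -0.28658492  0.28102098] 0.5870036502493544
```

View pics/wrist2.png

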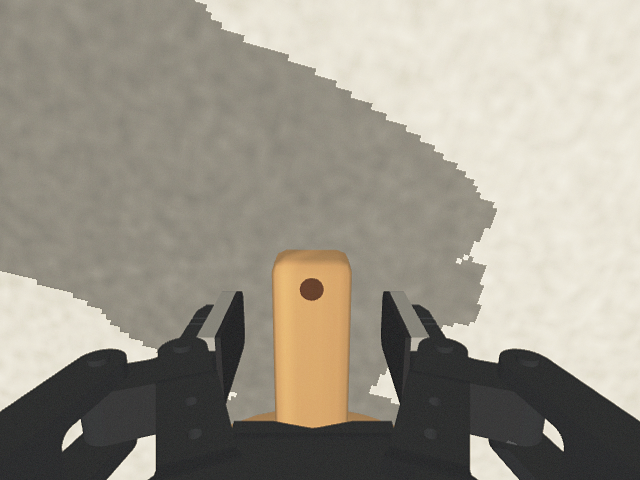

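The handle (cols 273–350) sits midway between the pads (cols 242 and 382), so the jaws are centred. I'll close slowly.

Emit:
play_rows:
  commands:
    - {"hand":0.046,"linear":[0,0,0],"twist":0}
    - {"hand":0.042,"linear":[0,0,0],"twist":0}
    - {"hand":0.038,"linear":[0,0,0],"twist":0}
    - {"hand":0.035,"linear":[0,0,0],"twist":0}
    - {"hand":0.032,"linear":[0,0,0],"twist":0}
    - {"hand":0.03,"linear":[0,0,0],"twist":0}
    - {"hand":0.028,"linear":[0,0,0],"twist":0}
    - {"hand":0.0265,"linear":[0,0,0],"twist":0}
    - {"hand":0.025,"linear":[0,0,0],"twist":0}
    - {"hand":0.0235,"linear":[0,0,0],"twist":0}
    - {"hand":0.022,"linear":[0,0,0],"twist":0}
    - {"hand":0.02,"linear":[0,0,0],"twist":0}
  grip_force: 80

```text
clock: 4.6
eef_pos: [444.0, -45.1, 15.8]
tool_rot: [-3.142, -0.0, 1.827]
force: [-1.7, 0.4, 3.2]
opening: 0.269
```

Emit:
play_rows:
  commands:
    - {"hand":0.015,"linear":[0,0,0],"twist":0}
    - {"hand":0.01,"linear":[0,0,0],"twist":0}
    - {"hand":0.005,"linear":[0,0,0],"twist":0}
    - {"hand":0.0,"linear":[0,0,0],"twist":0}
    - {"hand":0.0,"linear":[0,0,0],"twist":0}
  grip_force: 80

```text
clock: 5.1
eef_pos: [444.0, -45.1, 15.8]
tool_rot: [-3.142, -0.0, 1.827]
force: [-1.1, 0.8, 4.2]
opening: 0.271
```

```bash
python3 - <<'E'
from workcell import *
from h import *
s=observe();print(s["clock"],s["eef_pos"],np.degrees(s["tool_rot"]),s["force"],s["ft_torque"],s["opening"])
for n in("scene","top"):
    c=calibration(n);p,d=capture(n)
    cv2.imwrite(f"pics/{n}2.png",p);np.save(f"pics/{n}2.npy",d);np.savez(f"pics/{n}2cal.npz",K=c["camera_matrix"],T=c["cam_to_world"])
cv2.imwrite("pics/s2c.png",cv2.resize(cv2.imread("pics/scene2.png")[160:320,200:400],None,fx=3.5,fy=3.5))
E
```

```text
5.1 [443.98404177 -45.10808344  15.76494831] [-1.79995590e+02 -9.81904993e-03  1.04669134e+02] [-1.12386091  0.84987534  4.15307025] [ 0.17809611  0.33516482 -0.10935487] 0.27111649383376796
```

View pics/s2c.png

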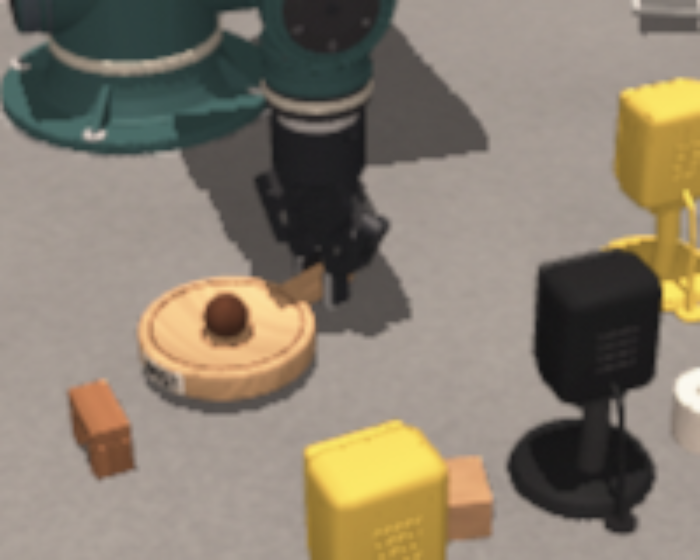

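The handle is gripped at an opening of about 23 mm, and the ball is still in the middle of the ring. I'll lift a little, then check for tilt.

Emit:
play_rows:
  commands:
    - {"hand":0.0,"linear":[0,0,0],"twist":0}
    - {"hand":0.0,"linear":[0,0,-0.0003],"twist":0}
    - {"hand":0.0,"linear":[0,0,-0.001],"twist":0}
    - {"hand":0.0,"linear":[0,0,-0.0022],"twist":0}
    - {"hand":0.0,"linear":[0,0,-0.0038],"twist":0}
    - {"hand":0.0,"linear":[0,0,-0.0057],"twist":0}
    - {"hand":0.0,"linear":[0,0,-0.0078],"twist":0}
    - {"hand":0.0,"linear":[0,0,-0.0097],"twist":0}
    - {"hand":0.0,"linear":[0,0,-0.0113],"twist":0}
    - {"hand":0.0,"linear":[0,0,-0.0123],"twist":0}
    - {"hand":0.0,"linear":[0,0,-0.0129],"twist":0}
    - {"hand":0.0,"linear":[0,0,-0.013],"twist":0}
  grip_force: 110

```text
clock: 6.4
eef_pos: [444.1, -45.2, 28.8]
tool_rot: [3.142, -0.0, 1.827]
force: [-0.4, 0.4, -1.0]
opening: 0.259
```

```bash
cat >> h.py <<'E'
def snap(n,tag):
    from workcell import capture,calibration
    c=calibration(n);p,d=capture(n)
    cv2.imwrite(f"pics/{n}{tag}.png",p);np.save(f"pics/{n}{tag}.npy",d);np.savez(f"pics/{n}{tag}cal.npz",K=c["camera_matrix"],T=c["cam_to_world"])
def dish(n,c,zn,R0=62,R1=69.0,excl=None):
    """rim flat ring 61..69mm : plane fit and ball, near centre c, rim height zn"""
    from scipy.optimize import least_squares
    p,d,K,T=load(n);W=cloud(d,K,T);c=np.array(c,float)
    r=np.hypot(W[...,0]-c[0],W[...,1]-c[1])
    m=(r<80)&(np.abs(W[...,2]-zn)<9);P=W[m]
    a=np.arctan2(P[:,1]-c[1],P[:,0]-c[0]);rr=np.hypot(*(P[:,:2]-c).T);E=[]
    for x in np.radians(np.arange(-180,180,4)):
        if excl is not None and abs(np.degrees(np.angle(np.exp(1j*(x-np.radians(excl))))))<24: continue
        k=np.abs(np.angle(np.exp(1j*(a-x))))<.04
        if k.sum()>3 and rr[k].max()>58:E.append(P[k][rr[k].argmax()][:2])
    E=np.array(E);g=least_squares(lambda z:np.hypot(*(E-z[:2]).T)-69.5,c,loss='soft_l1')
    D=g.x;rr=np.hypot(*(P[:,:2]-D).T);Q=P[(rr>61)&(rr<67)]
    A=np.c_[Q[:,:2]-D,np.ones(len(Q))]
    f=least_squares(lambda z:A@z-Q[:,2],[0,0,zn],loss='soft_l1',f_scale=1)
    b=W[(r<30)&(W[...,2]>zn+10)]
    bb=least_squares(lambda z:np.linalg.norm(b-z,axis=1)-18,[*D,zn+8]).x if len(b)>10 else None
    print(n,"centre",D.round(1),len(E),"rim z",f.x[2].round(1),"tilt deg x,y",np.degrees(f.x[:2]).round(2),"n",len(Q),"ball",None if bb is None else bb.round(1), None if bb is None else (bb[:2]-D).round(1))
E
python3 - <<'E'
from workcell import *
from h import *
s=observe();print(s["clock"],s["eef_pos"],np.degrees(s["tool_rot"]),s["force"],s["ft_torque"],s["opening"])
for n in("scene","top"): snap(n,"3")
for t in "123":
    for n in("scene","top"): dish(n+t,(470,-147),36 if t<"3" else 49,excl=104.6)
E
```

```text
6.4 [444.0604354  -45.16964155  28.823102  ] [ 1.79998295e+02 -1.61474487e-04  1.04663748e+02] [-0.38074831  0.40220309 -0.99809473] [0.12980621 0.02909705 0.006263  ] 0.2589867595726755
scene1 centre [ 472.  -149.3] 78 rim z 37.8 tilt deg x,y [-1.17  0.5 ] n 252 ball [ 469.6 -148.1   46.5] [-2.5  1.2]
top1 centre [ 469.5 -147.1] 78 rim z 35.4 tilt deg x,y [-0.26  0.17] n 443 ball [ 470.3 -147.    43.2] [0.8 0. ]
scene2 centre [ 472.3 -148.7] 78 rim z 38.0 tilt deg x,y [-1.01  0.53] n 240 ball [ 471.  -147.5   47.1] [-1.3  1.3]
top2 centre [ 469.8 -146.9] 56 rim z 35.3 tilt deg x,y [-0.07 -0.19] n 264 ball [ 470.2 -147.1   43.3] [ 0.5 -0.2]
scene3 centre [ 472.4 -149.4] 78 rim z 50.1 tilt deg x,y [-1.01  0.84] n 231 ball [ 469.8 -148.1   58.8] [-2.7  1.4]
top3 centre [ 470.1 -146.7] 56 rim z 47.5 tilt deg x,y [0.29 0.16] n 270 ball [ 470.1 -146.8   55.1] [-0. -0.]
```

It lifted level, with no measurable tilt change, and the ball is centred. Next I'll plan the smooth lift and turn.

```bash
cat > plan.py <<'E'
import numpy as np,json
mj=lambda t:10*t**3-15*t**4+6*t**5
def rows(p0,y0,p1,y1,N,per=12):
    p0,p1=np.array(p0,float),np.array(p1,float);th=np.radians(19e-9)
    dy=np.radians(y1-y0)
    for k in range(0,N,per):
        f0=mj(k/N);yw=np.radians(y0)+dy*f0
        X=np.array([np.cos(yw),np.sin(yw),0]);Y=np.array([np.sin(yw),-np.cos(yw),0]);Z=np.array([0,0,-1])
        out=[]
        for i in range(k+1,min(k+per,N)+1):
            f=mj(i/N)-f0;d=(p1-p0)*f/1000
            out.append({"hand":0.0,"linear":[round(float(d@a),4)+0. for a in(X,Y,Z)],"twist":round(float(-dy*f),3)+0.})
        print(json.dumps(out))
E
python3 - <<'E'
from plan import *
rows([444.1,-45.2,28.8],104.66,[444.1,-45.2,126.8],104.66,24)
th=-9.4;u=np.array([np.cos(np.radians(th)),np.sin(np.radians(th))])
w=np.array([732,3])-28.5*u; c=w-170.5*u; g=c-105*u; print(w,c,g)
rows([444.1,-45.2,126.8],104.66,[g[0],g[1],126.8],180+th,60)
E
```

```text
[{"hand": 0.0, "linear": [0.0, 0.0, -0.0001], "twist": 0.0}, {"hand": 0.0, "linear": [0.0, 0.0, -0.0005], "twist": 0.0}, {"hand": 0.0, "linear": [0.0, 0.0, -0.0016], "twist": 0.0}, {"hand": 0.0, "linear": [0.0, 0.0, -0.0035], "twist": 0.0}, {"hand": 0.0, "linear": [0.0, 0.0, -0.0063], "twist": 0.0}, {"hand": 0.0, "linear": [0.0, 0.0, -0.0101], "twist": 0.0}, {"hand": 0.0, "linear": [0.0, 0.0, -0.0149], "twist": 0.0}, {"hand": 0.0, "linear": [0.0, 0.0, -0.0206], "twist": 0.0}, {"hand": 0.0, "linear": [0.0, 0.0, -0.027], "twist": 0.0}, {"hand": 0.0, "linear": [0.0, 0.0, -0.034], "twist": 0.0}, {"hand": 0.0, "linear": [0.0, 0.0, -0.0414], "twist": 0.0}, {"hand": 0.0, "linear": [0.0, 0.0, -0.049], "twist": 0.0}]
[{"hand": 0.0, "linear": [0.0, 0.0, -0.0076], "twist": 0.0}, {"hand": 0.0, "linear": [0.0, 0.0, -0.015], "twist": 0.0}, {"hand": 0.0, "linear": [0.0, 0.0, -0.022], "twist": 0.0}, {"hand": 0.0, "linear": [0.0, 0.0, -0.0284], "twist": 0.0}, {"hand": 0.0, "linear": [0.0, 0.0, -0.0341], "twist": 0.0}, {"hand": 0.0, "linear": [0.0, 0.0, -0.0389], "twist": 0.0}, {"hand": 0.0, "linear":
[... 3591 characters left out ...]
0, "linear": [0.0008, 0.0021, 0.0], "twist": -0.026}, {"hand": 0.0, "linear": [0.0011, 0.0029, 0.0], "twist": -0.036}, {"hand": 0.0, "linear": [0.0013, 0.0036, 0.0], "twist": -0.045}, {"hand": 0.0, "linear": [0.0015, 0.0041, 0.0], "twist": -0.051}, {"hand": 0.0, "linear": [0.0017, 0.0046, 0.0], "twist": -0.057}, {"hand": 0.0, "linear": [0.0018, 0.0049, 0.0], "twist": -0.061}, {"hand": 0.0, "linear": [0.0019, 0.0051, 0.0], "twist": -0.064}, {"hand": 0.0, "linear": [0.0019, 0.0053, 0.0], "twist": -0.065}, {"hand": 0.0, "linear": [0.002, 0.0053, 0.0], "twist": -0.066}, {"hand": 0.0, "linear": [0.002, 0.0054, 0.0], "twist": -0.067}, {"hand": 0.0, "linear": [0.002, 0.0054, 0.0], "twist": -0.067}]
```

Emit:
play_rows:
  commands:
    - {"hand":0.0,"linear":[0,0,-0.0001],"twist":0}
    - {"hand":0.0,"linear":[0,0,-0.0005],"twist":0}
    - {"hand":0.0,"linear":[0,0,-0.0016],"twist":0}
    - {"hand":0.0,"linear":[0,0,-0.0035],"twist":0}
    - {"hand":0.0,"linear":[0,0,-0.0063],"twist":0}
    - {"hand":0.0,"linear":[0,0,-0.01],"twist":0}
    - {"hand":0.0,"linear":[0,0,-0.0148],"twist":0}
    - {"hand":0.0,"linear":[0,0,-0.0205],"twist":0}
    - {"hand":0.0,"linear":[0,0,-0.027],"twist":0}
    - {"hand":0.0,"linear":[0,0,-0.034],"twist":0}
    - {"hand":0.0,"linear":[0,0,-0.0414],"twist":0}
    - {"hand":0.0,"linear":[0,0,-0.049],"twist":0}

```text
clock: 7.7
eef_pos: [444.1, -45.2, 78.5]
tool_rot: [3.141, 0.0, 1.827]
force: [0.0, -0.3, -1.8]
opening: 0.265
```

Emit:
play_rows:
  commands:
    - {"hand":0.0,"linear":[0,0,-0.0076],"twist":0}
    - {"hand":0.0,"linear":[0,0,-0.015],"twist":0}
    - {"hand":0.0,"linear":[0,0,-0.022],"twist":0}
    - {"hand":0.0,"linear":[0,0,-0.0285],"twist":0}
    - {"hand":0.0,"linear":[0,0,-0.0342],"twist":0}
    - {"hand":0.0,"linear":[0,0,-0.039],"twist":0}
    - {"hand":0.0,"linear":[0,0,-0.0427],"twist":0}
    - {"hand":0.0,"linear":[0,0,-0.0455],"twist":0}
    - {"hand":0.0,"linear":[0,0,-0.0474],"twist":0}
    - {"hand":0.0,"linear":[0,0,-0.0485],"twist":0}
    - {"hand":0.0,"linear":[0,0,-0.0489],"twist":0}
    - {"hand":0.0,"linear":[0,0,-0.049],"twist":0}

```text
clock: 8.9
eef_pos: [444.0, -45.2, 126.7]
tool_rot: [-3.141, -0.0, 1.827]
force: [-0.7, 0.5, -1.4]
opening: 0.261
```

```bash
python3 - <<'E'
from workcell import *
from h import *
s=observe();print(s["clock"],s["eef_pos"],np.degrees(s["tool_rot"]),s["force"],s["ft_torque"],s["opening"])
for n in("scene","top"): snap(n,"4");dish(n+"4",(470,-147),147,excl=104.6)
E
```

```text
8.9 [444.00727198 -45.18667871 126.70558808] [-1.79991015e+02 -4.19456242e-03  1.04668557e+02] [-0.67289274  0.45280955 -1.40014784] [ 0.12206777  0.00864327 -0.00498237] 0.26071509108959967
scene4 centre [ 472.8 -148.9] 78 rim z 147.9 tilt deg x,y [-1.19  0.78] n 251 ball [ 470.  -147.7  156.5] [-2.8  1.3]
top4 centre [ 470.  -146.9] 55 rim z 145.5 tilt deg x,y [-0.11  0.26] n 318 ball [ 470.  -146.7  152.8] [0.  0.3]
```

Stable and level with the ball centred, so now the smooth turn.

Emit:
play_rows:
  commands:
    - {"hand":0.0,"linear":[0,0,0],"twist":0}
    - {"hand":0.0,"linear":[0.0001,0,0],"twist":-0.001}
    - {"hand":0.0,"linear":[0.0002,0,0],"twist":-0.002}
    - {"hand":0.0,"linear":[0.0003,0,0],"twist":-0.004}
    - {"hand":0.0,"linear":[0.0005,0.0001,0],"twist":-0.007}
    - {"hand":0.0,"linear":[0.0008,0.0001,0],"twist":-0.011}
    - {"hand":0.0,"linear":[0.0013,0.0002,0],"twist":-0.016}
    - {"hand":0.0,"linear":[0.0019,0.0003,0],"twist":-0.023}
    - {"hand":0.0,"linear":[0.0026,0.0003,0],"twist":-0.031}
    - {"hand":0.0,"linear":[0.0035,0.0005,0],"twist":-0.041}
    - {"hand":0.0,"linear":[0.0045,0.0006,0],"twist":-0.053}
    - {"hand":0.0,"linear":[0.0057,0.0008,0],"twist":-0.067}

```text
clock: 10.2
eef_pos: [443.3, -39.4, 126.8]
tool_rot: [-3.142, -0.0, 1.895]
force: [-0.2, -0.8, -1.8]
opening: 0.262
```

Emit:
play_rows:
  commands:
    - {"hand":0.0,"linear":[0.0013,0.0003,0],"twist":-0.016}
    - {"hand":0.0,"linear":[0.0028,0.0006,0],"twist":-0.033}
    - {"hand":0.0,"linear":[0.0044,0.0009,0],"twist":-0.052}
    - {"hand":0.0,"linear":[0.0062,0.0013,0],"twist":-0.074}
    - {"hand":0.0,"linear":[0.0081,0.0016,0],"twist":-0.097}
    - {"hand":0.0,"linear":[0.0102,0.0021,0],"twist":-0.121}
    - {"hand":0.0,"linear":[0.0124,0.0025,0],"twist":-0.147}
    - {"hand":0.0,"linear":[0.0147,0.003,0],"twist":-0.175}
    - {"hand":0.0,"linear":[0.0171,0.0035,0],"twist":-0.204}
    - {"hand":0.0,"linear":[0.0197,0.004,0],"twist":-0.234}
    - {"hand":0.0,"linear":[0.0223,0.0045,0],"twist":-0.266}
    - {"hand":0.0,"linear":[0.025,0.0051,0],"twist":-0.299}

```text
clock: 11.4
eef_pos: [440.2, -13.9, 126.8]
tool_rot: [3.142, 0.0, 2.196]
force: [-0.4, 0.3, -1.8]
opening: 0.264
```

Emit:
play_rows:
  commands:
    - {"hand":0.0,"linear":[0.0025,0.0014,0],"twist":-0.034}
    - {"hand":0.0,"linear":[0.0051,0.0028,0],"twist":-0.068}
    - {"hand":0.0,"linear":[0.0077,0.0042,0],"twist":-0.103}
    - {"hand":0.0,"linear":[0.0104,0.0057,0],"twist":-0.138}
    - {"hand":0.0,"linear":[0.0131,0.0071,0],"twist":-0.174}
    - {"hand":0.0,"linear":[0.0158,0.0086,0],"twist":-0.21}
    - {"hand":0.0,"linear":[0.0185,0.0101,0],"twist":-0.246}
    - {"hand":0.0,"linear":[0.0212,0.0116,0],"twist":-0.282}
    - {"hand":0.0,"linear":[0.0239,0.013,0],"twist":-0.317}
    - {"hand":0.0,"linear":[0.0265,0.0144,0],"twist":-0.352}
    - {"hand":0.0,"linear":[0.0291,0.0158,0],"twist":-0.387}
    - {"hand":0.0,"linear":[0.0316,0.0172,0],"twist":-0.42}

```text
clock: 12.6
eef_pos: [435.8, 21.8, 126.8]
tool_rot: [3.142, 0.0, 2.616]
force: [-0.3, 0.2, -1.6]
opening: 0.262
```

Emit:
play_rows:
  commands:
    - {"hand":0.0,"linear":[0.0017,0.0022,0],"twist":-0.033}
    - {"hand":0.0,"linear":[0.0033,0.0044,0],"twist":-0.064}
    - {"hand":0.0,"linear":[0.0049,0.0064,0],"twist":-0.095}
    - {"hand":0.0,"linear":[0.0064,0.0084,0],"twist":-0.124}
    - {"hand":0.0,"linear":[0.0079,0.0103,0],"twist":-0.152}
    - {"hand":0.0,"linear":[0.0092,0.0121,0],"twist":-0.178}
    - {"hand":0.0,"linear":[0.0105,0.0138,0],"twist":-0.203}
    - {"hand":0.0,"linear":[0.0117,0.0153,0],"twist":-0.226}
    - {"hand":0.0,"linear":[0.0128,0.0168,0],"twist":-0.247}
    - {"hand":0.0,"linear":[0.0138,0.0181,0],"twist":-0.266}
    - {"hand":0.0,"linear":[0.0147,0.0193,0],"twist":-0.283}
    - {"hand":0.0,"linear":[0.0155,0.0203,0],"twist":-0.299}

```text
clock: 13.8
eef_pos: [432.7, 47.0, 126.8]
tool_rot: [-3.142, -0.0, 2.913]
force: [-0.6, -0.0, -0.9]
opening: 0.259
```

Emit:
play_rows:
  commands:
    - {"hand":0.0,"linear":[0.0004,0.0011,0],"twist":-0.014}
    - {"hand":0.0,"linear":[0.0008,0.0021,0],"twist":-0.026}
    - {"hand":0.0,"linear":[0.0011,0.0029,0],"twist":-0.036}
    - {"hand":0.0,"linear":[0.0013,0.0036,0],"twist":-0.045}
    - {"hand":0.0,"linear":[0.0015,0.0041,0],"twist":-0.052}
    - {"hand":0.0,"linear":[0.0017,0.0046,0],"twist":-0.057}
    - {"hand":0.0,"linear":[0.0018,0.0049,0],"twist":-0.061}
    - {"hand":0.0,"linear":[0.0019,0.0051,0],"twist":-0.064}
    - {"hand":0.0,"linear":[0.0019,0.0053,0],"twist":-0.065}
    - {"hand":0.0,"linear":[0.002,0.0053,0],"twist":-0.066}
    - {"hand":0.0,"linear":[0.002,0.0054,0],"twist":-0.067}
    - {"hand":0.0,"linear":[0.002,0.0054,0],"twist":-0.067}

```text
clock: 15.0
eef_pos: [432.0, 52.6, 126.8]
tool_rot: [3.142, -0.0, 2.979]
force: [0.9, -0.2, -2.2]
opening: 0.261
```

```bash
python3 - <<'E'
from workcell import *
from h import *
s=observe();print(s["clock"],s["eef_pos"],np.degrees(s["tool_rot"]),s["force"],s["ft_torque"],s["opening"])
for n in("scene","top"): snap(n,"5");dish(n+"5",(536,35),147,excl=170.6)
snap("wrist","5")
E
```

```text
15.0 [431.9856116   52.61704325 126.79252874] [ 1.79998388e+02 -1.63216800e-03  1.70669418e+02] [ 0.87090862 -0.22843699 -2.23189494] [0.04057782 0.1424294  0.00089603] 0.2605176620048742
scene5 centre [539.   32.9] 78 rim z 148.2 tilt deg x,y [-0.98  0.62] n 253 ball [537.1  34.9 156.4] [-1.9  2. ]
top5 centre [536.1  35.9] 56 rim z 145.6 tilt deg x,y [-0.14  0.02] n 308 ball None None
```

View pics/top5.png

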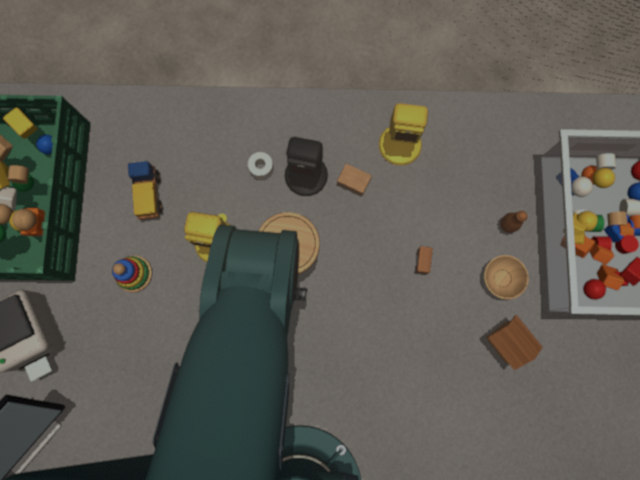

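View pics/scene5.png

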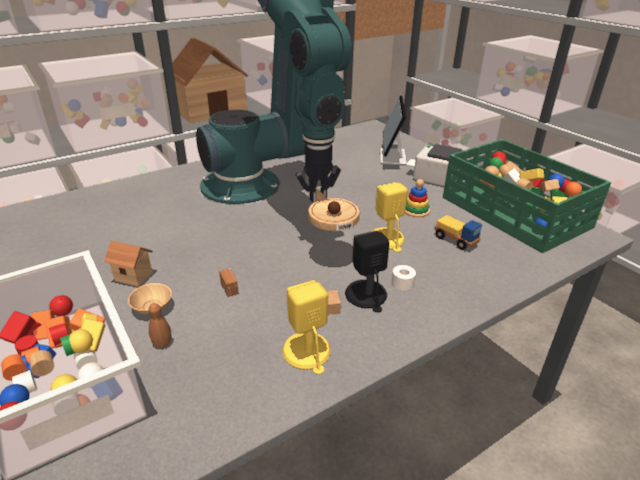

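View pics/wrist5.png

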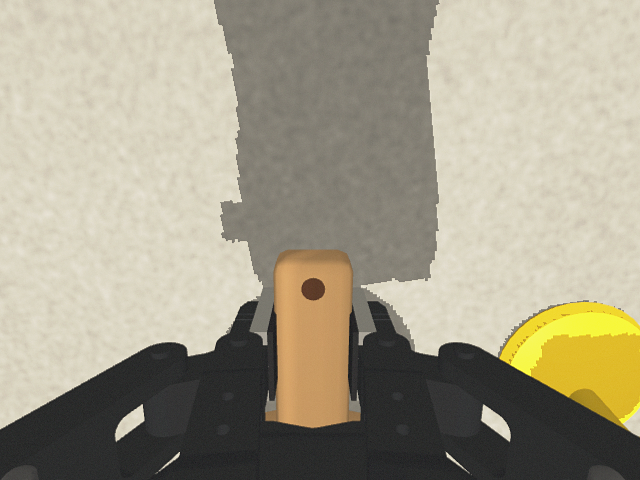

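The dish is in front of the dark scanner with its label towards it and the ball centred; nothing else was touched. Next I'll refine the scanner's heading and position from all the frames.

```bash
python3 - <<'E'
from h import *
from scipy.optimize import least_squares
def rsdf(P,cx,cy,th,hx,hy,r):
    c,s=np.cos(th),np.sin(th);q=P-[cx,cy];x=np.abs(q@[c,s])-(hx-r);y=np.abs(q@[-s,c])-(hy-r)
    return np.hypot(np.maximum(x,0),np.maximum(y,0))+np.minimum(np.maximum(x,y),0)-r
for n in ["top1","top2","top3","top4","top5"]:
    p,d,K,T=load(n);W=cloud(d,K,T)
    for z0,z1 in((170,190),(176,190)):
        S=W[(np.hypot(W[...,0]-732,W[...,1]-3)<80)&(W[...,2]>z0)&(W[...,2]<z1)]
        h=cv2.convexHull(S[:,:2].astype(np.float32))[:,0]
        # densify
        hh=np.vstack([np.linspace(h[i],h[(i+1)%len(h)],10) for i in range(len(h))])
        g=least_squares(lambda z:rsdf(hh,*z[:3],z[3],z[4],8),[733,3,-.16,30,37],loss='soft_l1')
        print(n,z0,g.x[:2].round(1),"yaw",np.degrees(g.x[2]).round(2),(2*g.x[3:]).round(1))
for n in ["scene1","scene3","scene4"]:
    p,d,K,T=load(n);V=cloud(d,K,T)
    S=V[(np.hypot(V[...,0]-735,V[...,1]-3)<60)&(V[...,2]>115)&(V[...,2]<165)]
    # RANSAC vertical planes
    rng=np.random.default_rng(0);Q=S[:,:2];best=[]
    for it in range(600):
        i,j=rng.choice(len(Q),2,False);e=Q[j]-Q[i];L=np.hypot(*e)
        if L<25:continue
        nn=np.array([-e[1],e[0]])/L;k=np.abs((Q-Q[i])@nn)<2
        best.append((k.sum(),tuple(nn*np.sign(nn[0])),i))
    k,nn,i=max(best);nn=np.array(nn);m=np.abs((Q-Q[i])@nn)<2.5
    X=Q[m];e=np.linalg.svd(X-X.mean(0))[2][1];e*=np.sign(e[0]);print(n,k,len(Q),"normal",np.degrees(np.arctan2(e[1],e[0])),X.mean(0))
E
```

```text
top1 170 [733.2   3.7] yaw -9.51 [59.6 72.2]
top1 176 [733.6   3.8] yaw -11.48 [56.5 69.5]
top2 170 [733.5   3.6] yaw -9.75 [60.1 72. ]
top2 176 [733.9   3.5] yaw -11.72 [55.5 69.1]
top3 170 [733.1   3.1] yaw -8.2 [61.  72.2]
top3 176 [731.5   4.3] yaw -9.71 [58.7 69.9]
top4 170 [733.8   3.5] yaw -9.88 [59.6 73.3]
top4 176 [733.3   3.8] yaw -11.45 [56.2 70. ]
top5 170 [733.2   3.8] yaw -9.15 [59.3 71.3]
top5 176 [733.5   4.1] yaw -10.82 [56.  69.6]
scene1 317 616 normal -10.848454635883499 [763.84425754  -4.9255853 ]
scene3 320 617 normal -10.777586155505492 [763.92108643  -4.61412918]
scene4 336 612 normal -10.030867648162403 [763.91621857  -3.32822612]
```

The refined scanner pose is origin about (732.5,3.4) and yaw about -10.1°. That leaves a small correction of about 4 mm and 0.8°, then a hold.

Emit:
play_rows:
  commands:
    - {"hand":0.0,"linear":[0,0,0],"twist":0}
    - {"hand":0.0,"linear":[0,0.0001,0],"twist":0}
    - {"hand":0.0,"linear":[-0.0001,0.0004,0],"twist":0.001}
    - {"hand":0.0,"linear":[-0.0001,0.0009,0],"twist":0.003}
    - {"hand":0.0,"linear":[-0.0002,0.0015,0],"twist":0.005}
    - {"hand":0.0,"linear":[-0.0003,0.0021,0],"twist":0.007}
    - {"hand":0.0,"linear":[-0.0003,0.0027,0],"twist":0.009}
    - {"hand":0.0,"linear":[-0.0004,0.0033,0],"twist":0.011}
    - {"hand":0.0,"linear":[-0.0005,0.0038,0],"twist":0.012}
    - {"hand":0.0,"linear":[-0.0005,0.0041,0],"twist":0.013}
    - {"hand":0.0,"linear":[-0.0005,0.0042,0],"twist":0.0135}
    - {"hand":0.0,"linear":[-0.0005,0.0042,0],"twist":0.0135}

```text
clock: 16.35
eef_pos: [433.2, 56.7, 126.8]
tool_rot: [-3.142, 0.0, 2.965]
force: [-0.2, 0.5, -1.5]
opening: 0.265
```

Emit:
play_rows:
  commands:
    - {"hand":0.0,"linear":[0,0,0],"twist":0}
    - {"hand":0.0,"linear":[0,0,0],"twist":0}
    - {"hand":0.0,"linear":[0,0,0],"twist":0}
    - {"hand":0.0,"linear":[0,0,0],"twist":0}
    - {"hand":0.0,"linear":[0,0,0],"twist":0}
    - {"hand":0.0,"linear":[0,0,0],"twist":0}
    - {"hand":0.0,"linear":[0,0,0],"twist":0}
    - {"hand":0.0,"linear":[0,0,0],"twist":0}
    - {"hand":0.0,"linear":[0,0,0],"twist":0}
    - {"hand":0.0,"linear":[0,0,0],"twist":0}
    - {"hand":0.0,"linear":[0,0,0],"twist":0}
    - {"hand":0.0,"linear":[0,0,0],"twist":0}

```text
clock: 17.55
eef_pos: [433.1, 56.7, 126.8]
tool_rot: [3.142, -0.0, 2.965]
force: [-0.4, -0.5, -0.8]
opening: 0.261
```

```bash
python3 - <<'E'
from workcell import *
from h import *
s=observe();print(s["clock"],s["eef_pos"],np.degrees(s["tool_rot"]),s["force"],s["opening"],np.abs(s["joint_velocities"]).max())
for n in("scene","top"): snap(n,"6");dish(n+"6",(538,38),147,excl=170)
snap("scene","7");dish("scene7",(538,38),147,excl=170)
cv2.imwrite("pics/s6c.png",cv2.resize(cv2.imread("pics/scene6.png")[150:320,280:440],None,fx=3.5,fy=3.5,interpolation=cv2.INTER_CUBIC))
E
```

```text
17.55 [433.14768137  56.69575751 126.76343714] [ 1.79999775e+02 -3.79463763e-03  1.69898743e+02] [-0.41408159 -0.54945044 -0.83931105] 0.2610318535756139 0.006448419199747372
scene6 centre [539.4  35.8] 78 rim z 148.0 tilt deg x,y [-1.45  0.61] n 249 ball [537.2  37.6 156.5] [-2.2  1.8]
top6 centre [536.8  38.5] 57 rim z 145.7 tilt deg x,y [-0.02 -0.2 ] n 312 ball None None
scene7 centre [539.6  35.8] 78 rim z 148.3 tilt deg x,y [-1.2   0.81] n 238 ball [537.2  37.7 156.4] [-2.4  1.8]
```

View pics/s6c.png

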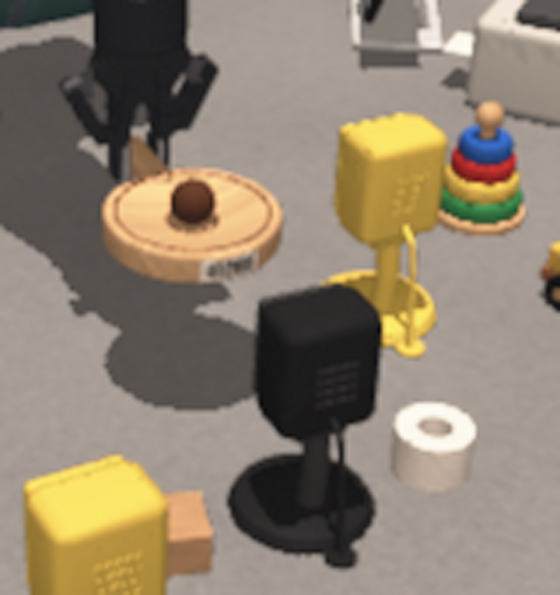

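The label (crop pixel about 230,266) faces the dark scanner's window. The ball sits in the ring with the same offset as at the start, and the arm is still.

```bash
python3 -c "
from workcell import *
print(finish_job())"
```

```text
the job is handed in; nothing more can be done
None
```

The dish is held in the air in front of the dark scanner's window with the ball in the middle, and the job was handed in at about 17.7 s. I gripped it by the handle at 110 N, lifted it 111 mm, turned it smoothly by about 65° and made a small final correction.

**Last checks:**
- **Position:** the label is about 10 cm from the window and level with it, at about 135 mm. The dish's measured position is within about 2 mm of the target, as far as the cameras can tell.
- **Facing:** the scanner's heading came out between about -8° and -12° depending on the view. I used -10.1°, so the label could be off square by about 1–2°.
- **Level:** the overhead camera shows 0.2° tilt or less. The scene camera shows about 1.3°, but it showed nearly the same with the dish flat on the table, so I take that as its bias.
- **Ball:** the scene camera puts it within about 1 mm of its starting place in the dish. In the last overhead views the arm hid the ball.
- **Motion and contact:** the arm was still, the force on the tool was near zero, and the pictures showed no other object touched or moved.

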